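# Refit the sprung retaining rail of the spice rack

### The arm

A 6-joint arm with a two-finger parallel gripper is mounted at the origin on a cart in front of the work surface, level with it; the furniture and walls round the work are solid. World frame = base frame: x ahead of the robot, y to its left, z up, the work surface at z = 0. Lengths are in m, angles in rad, forces in N, time in s.
With the tool pointing down it reaches from about 0.35 to 0.975 m from the base axis. Payload 4.9 kg.
Tool frame: the origin (TCP) lies on the mounting face of the last link; the fingertips stand 173 mm ahead of it and the grasp point (between the pads) lies 155 mm ahead of it; x points along the fingers, z is the direction in which the jaws open and shut, and the axes are right-handed (so a half turn about x gives the same grasp; the last joint's range is limited). The gripper opens to 85 mm and grips with 20 to 120 N. Pads are 22 mm wide; open, the fingers measure 114 mm over their backs; the gripper's body (76 mm by 85 mm) begins 54 mm behind the grasp point. The pads swing forward as they close: fully open they stand 13 mm farther back than shut.
Start: joints at [-1.381, 0.053, 1.613, -0, 1.476, -0.119], TCP at [0.19, -0.595, 0.405] pointing down, gripper open.
Joint ranges: [-3.01, 3.01], [-1.01, 2.22], [0.06, 2.58], [-1.02, 4.17], [0.09, 2.62], [-3.14, 3.14]. Speed limits (rad/s): [2.57, 2.57, 3.14, 3.14, 3.14, 3.14].

### API

Orientations are given as a rotation vector (axis times angle).
In Python, from station import get_obs, get_image, get_calibration, finish_job, look_for, masks_of, tip_of gives the robot as it stands.
- The arm moves only by the tool carry_out, never from a script. Its argument "increments" is a list of rows, each a list of 3 entries, a list of its own where there are three numbers: the turn, a rotation vector about the world's x, y, z in units of 0.1 rad (1.0 is 0.1 rad), then the shift along the world's x, y, z in units of 20 mm (1.0 is 20 mm), then the opening, from 0 (shut) to 1 (fully open). A call has 1 to 8 rows; each row shifts and turns the pose as measured when the row begins; what a row does not reach is not made up. A row lasts 1/10 s, in which the tool goes at most 50 mm and 8.59 degrees, less where a joint would pass 70% of its speed; a pose out of reach is approached as far as the arm can. A call with a number of a shift or a turn outside -1 to 1 is refused whole. A call with a gripper value outside its range is refused whole. The fingers move at their own pace and stop on an object; "squeeze" is the grip in N (left out, the last holds). Time passes only in rows, so rows that do not move let the fingers close. It gives the time, the measured TCP pose, the force and the opening at its end, in the units of the state.
- get_obs(): the state, without advancing time (a new reading comes with each control period).
- get_image(name): name is "scene" or "top" or "wrist"; returns (picture, depth): 420x560x3 uint8, blue, green, red; 420x560 float32, m along the optical axis (not along the pixel's ray), 0 where there is no reading.
- get_calibration(name): a dict with "fx", "fy", "cx", "cy" (pixels), "position" and "orientation" of the camera in the world. Camera axes: x right, y down, z forward; pixel columns grow to the right and rows downward; lengths in m; the calibration is good to about 2 mm. A picture is of the moment at which its call begins: read the wrist's pose just before it. get_calibration takes no time and is no camera call; for the wrist camera it gives the pose at the moment of the call.
- finish_job(): hands the job in, once; it reports no verdict.
Trained networks look in the newest picture that a camera, given by its name, has taken for a name from the list of things; names that differ only in an ending like _2 or _b are one class to them, and where a whole thing is asked for, a point or a joint stands for the part that bears it (a point fixed in the world has none). Each returns a list of dicts, best first, with "p" (0 to 1); they miss things now and then, are a little off and sometimes report something else, mostly with a low value. They report only what shows in the picture. A call takes as long as a camera call.
- look_for(camera, query): "centre" ([column, row] in pixels, amid what is visible of it).
- masks_of(camera, query): "region" (420x560 bool, what is visible of it) and "centre" ([column, row] in pixels, amid what is visible of it).
- tip_of(camera, query): "centre" ([column, row] in pixels: a listed point, or the origin of a listed thing).
The state is a dict: "t": time; "q": joint angles; "dq": joint speeds; "effort": joint torques, N m; "tool_pos": TCP position; "tool_rot": TCP orientation; "contact_force": force on the tool from outside, world axes, zero at the start; "wrist_torque": the same for the moment, N m; "opening": finger opening in m.
Only numpy, scipy, OpenCV 4.12 (cv2) and the standard library are available. Lean on these libraries where they do the work, as an engineer would, in place of code of your own. Each camera call takes 0.05 s, during which the arm holds its last target.

### The job

Put the retaining rail back on the spice rack: seat its sprung end in the socket of one end panel, squeeze it in just far enough for the other end to swing in between the panels, and let it spring out so that both ends sit fully home in their sockets and the rail stays there by itself. Ease it in without forcing the panels, and leave the jars and shakers standing where they are.

Things in the scene. Friction and masses are not known exactly. Their poses are not given: they have to be found in the camera images.
- rail_mid (a point): Middle of the loose retaining rail, on its axis; y runs along it to the sprung end. A square aluminium bar (16 x 16 mm) that ends in black square caps (20 x 20 mm, 16 mm long); bar with caps spans y = -132 to +132 mm. It lies on its caps, axis 10 mm above the worktop. 0.16 to 0.26 kg. A thin black band is at y = +88.
- rail_sprung_end (a point): Point on the rail's axis at the outer face of its sprung-end cap (rail y = +132 mm). From here a round-tipped steel rod, 9 mm thick, stands out 34 mm (tip at y = +166 when free). It can be pushed into the rail against a hidden spring: 1.5 N to start it, then 0.6 N more per mm (12 N at 17.5 mm); it stops dead at 20 mm.
- rail_pin_end (a point): Point on the rail's axis at the outer face of the other cap (rail y = -132 mm). From here a fixed round-ended steel pin, 9 mm thick, stands out 8 mm (tip at y = -140). The rail is 306 mm from tip to tip when free.
- rack: Two-step bamboo spice rack, fixed; origin on the worktop, x into the rack (away from the robot), y to its left, z up. The pose is that of the rear step: a board 324 mm wide, x = 80 to 146 mm, top at z = 55. Before it a front tray: floor top z = 8, lip at x = -20 to -12 (z up to 22), end panels x = -20 to 78, 108 mm high, 14 mm thick. Tray clear from y = -65 to +65.
- socket_line_mid (a point): Point of the rear step at rack x = 0, y = 0, z = 78 mm. The front tray slides sideways under that step and was left s = -24 to +24 mm off (not measured, now stuck: feel for it). Panel inner faces: y = s + 140 and s - 140 mm. Each has a round blind socket at x = 0, z = 78: 12.5 mm wide, 9 mm deep, chamfered. Rod in 17 mm or more: the pin clears the far panel. Fitted either way round: rod in 9 mm.
- jar_a_mid (a point): Centre (half-way up) of a glass spice jar with a screw cap, 46 mm across, 106 mm tall; z is up. It stands loose in the front tray of the rack; a bystander.
- jar_b_mid (a point): Centre (half-way up) of a glass spice jar with a screw cap, 46 mm across, 106 mm tall; z is up. It stands loose in the front tray of the rack; a bystander.
- jar_c_mid (a point): Centre (half-way up) of a glass spice jar with a screw cap, 46 mm across, 106 mm tall; z is up. It stands loose on the rear step of the rack; a bystander.
- jar_d_mid (a point): Centre (half-way up) of a glass spice jar with a screw cap, 46 mm across, 106 mm tall; z is up. It stands loose on the rear step of the rack; a bystander.
- shaker_a_mid (a point): Centre (half-way up) of a glass shaker with a grey cap, 44 mm across, 90 mm tall; z is up. It stands loose on the rear step of the rack; a bystander.
- shaker_b_mid (a point): Centre (half-way up) of a glass shaker with a grey cap, 44 mm across, 90 mm tall; z is up. It stands loose on the rear step of the rack; a bystander.

How it is judged:
By the outcome, as a careful person would: the job done as asked, in the order asked, and still so for the second after the job is handed in, with the robot touching nothing.
It also fails if it takes over 46 s, if anything falls off the work surface, if the arm or the gripper's body presses on something with over 40 N, if the wrist force passes 120 N, or if a joint passes its speed limit or range.

## Working session

There is one attempt and no reset: what is moved stays moved. The work goes in short steps, Python scripts to look and compute and a tool call to move; the robot and the scene stay as the last step left them, time stands still between calls to the robot, and variables do not carry over. Pictures are saved under pics/ and viewed, and the job is handed in when it is done.

Besides the shell and the picture viewer there is one more tool, called after "Request:" by a JSON object that holds its "name" and its "arguments". carry_out: Moves the arm, as the interface text tells. Shifts and turns lie within -1 to 1; 1 stands for 20 mm of shift or 0.1 rad of turn. Its arguments: {"type":"object","properties":{"increments":{"type":"array","items":{"type":"array"}},"squeeze":{"type":"number"}},"required":["increments"]}

```bash
ls; mkdir -p pics; cat > h.py <<'E'
import numpy as np, cv2
from scipy.spatial.transform import Rotation as R
from station import *
def cam(name):
    c=get_calibration(name); o=np.array(c['orientation'],float)
    Rm=R.from_rotvec(o).as_matrix() if o.size==3 else (o.reshape(3,3) if o.size==9 else R.from_quat(o).as_matrix())
    return c,Rm,np.array(c['position'])
def ray(name,uv):
    c,Rm,p=cam(name); d=Rm@np.array([(uv[0]-c['cx'])/c['fx'],(uv[1]-c['cy'])/c['fy'],1]); return p,d
def atz(name,uv,z):
    p,d=ray(name,uv); return p+d*(z-p[2])/d[2]
def atd(name,uv,dep):
    p,d=ray(name,uv); v=dep[int(round(uv[1])),int(round(uv[0]))]; return p+d*v
def proj(name,P):
    c,Rm,p=cam(name); q=Rm.T@(np.array(P)-p); return np.array([c['fx']*q[0]/q[2]+c['cx'],c['fy']*q[1]/q[2]+c['cy']])
E
python3 - <<'E'
from h import *
np.set_printoptions(precision=4,suppress=True)
print(get_obs())
for n in ['scene','top','wrist']:
    im,d=get_image(n); cv2.imwrite(f'pics/{n}0.png',im); np.save(f'{n}0.npy',d); print(n,get_calibration(n))
    if n!='wrist':
        for q in ['rail_mid','rail_sprung_end','rail_pin_end','rack','socket_line_mid']:
            for r in tip_of(n,q)[:2]:
                print(q,r['p'],r['centre'],atd(n,r['centre'],d))
E
```

```text
pics
{'t': 0.0, 'q': array([-1.381 ,  0.0533,  1.6143, -0.    ,  1.476 , -0.119 ]), 'dq': array([-0.0003, -0.0003,  0.0004,  0.0004,  0.0006,  0.0008]), 'effort': array([ -0.0002, -39.3677, -37.0177,  -0.0001,   0.007 ,   0.    ]), 'tool_pos': array([ 0.1899, -0.5952,  0.4035]), 'tool_rot': array([ 0.9801,  1.3412, -0.9779]), 'contact_force': array([ 0.5708, -0.6246, -0.0647]), 'wrist_torque': array([0.0179, 0.0148, 0.0409]), 'opening': 0.08551703252471653}
scene {'fx': 495.71184993370827, 'fy': 495.71184993370827, 'cx': 278.49758841339656, 'cy': 210.88777460489786, 'position': array([-0.0896,  0.6762,  0.8027]), 'orientation': array([-0.9745,  2.3746, -1.1752])}
rail_mid 0.84 [303.7, 266.3] [0.4261 0.0442 0.0162]
rail_mid 0.74 [343.6, 240.8] [ 0.4143 -0.086   0.02  ]
rail_sprung_end 0.83 [260.9, 295.4] [0.4338 0.1721 0.0124]
rail_sprung_end 0.21 [269.2, 214.9] [ 0.6227 -0.0418  0.0069]
rail_pin_end 0.57 [346.7, 240.8] [ 0.4142 -0.0992  0.012 ]
rack 0.65 [271.0, 237.0] [0.5507 0.0241 0.0154]
socket_line_mid 0.93 [265.2, 210.5] [ 0.644  -0.0482  0.0061]
socket_line_mid 0.22 [272.3, 233.3] [0.5528 0.0176 0.022 ]
top {'fx': 455.63519414088717, 'fy': 455.63519414088717, 'cx': 279.4144599330621, 'cy': 210.9651215722647, 'position': array([0.4399, 0.0218, 0.9967]), 'orientation': array([-2.1867,  2.1357, -0.2017])}
rail_mid 0.69 [250.6, 286.4] [0.424  0.0439 0.0209]
rail_sprung_end 0.84 [192.2, 278.0] [0.439  0.1669 0.0224]
rail_pin_end 0.89 [315.2, 294.0] [ 0.4105 -0.0943  0.0093]
rail_pin_end 0.54 [268.5, 220.5] [0.5671 0.0094 0.0051]
rack 0.62 [266.4, 221.0] [0.5656 0.014  0.0071]
socket_line_mid 0.97 [269.3, 216.7] [0.5755 0.0078 0.0055]
wrist {'fx': 343.72811360087263, 'fy': 343.72811360087263, 'cx': 276.64102413971733, 'cy': 210.74002658807166, 'position': array([ 0.2602, -0.5732,  0.373 ]), 'orientation': array([ 2.3376, -1.7087, -0.2526])}
```

View pics/scene0.png

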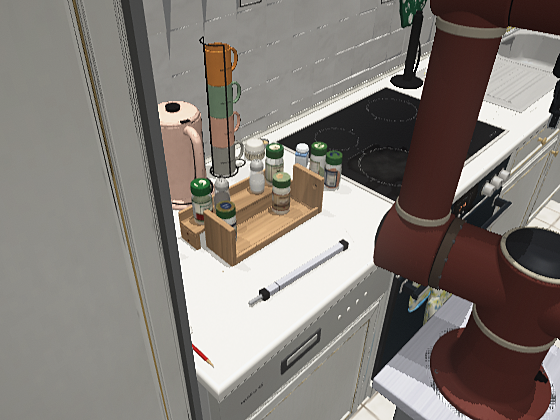

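View pics/top0.png

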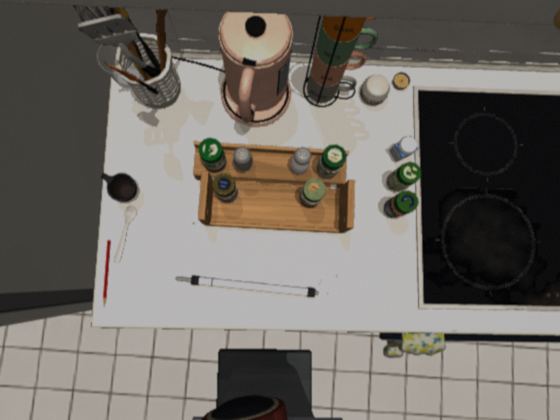

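```bash
python3 - <<'E'
from h import *
im=cv2.imread('pics/top0.png'); c=im[130:310,165:365]
cv2.imwrite('pics/topz.png',cv2.resize(c,None,fx=4,fy=4,interpolation=cv2.INTER_CUBIC)[:600] if 0 else cv2.resize(c,(640,576),interpolation=cv2.INTER_CUBIC))
im=cv2.imread('pics/scene0.png'); c=im[130:310,175:365]
cv2.imwrite('pics/scenez.png',cv2.resize(c,(608,576),interpolation=cv2.INTER_CUBIC))
E
```

```text
(no output)
```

View pics/topz.png

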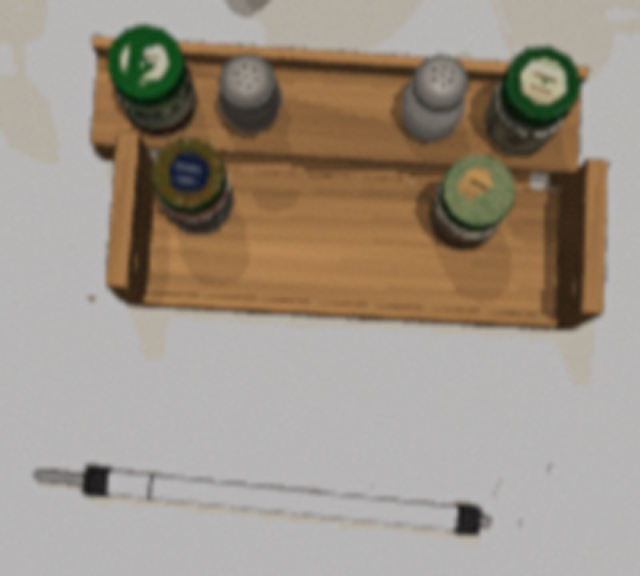

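View pics/scenez.png

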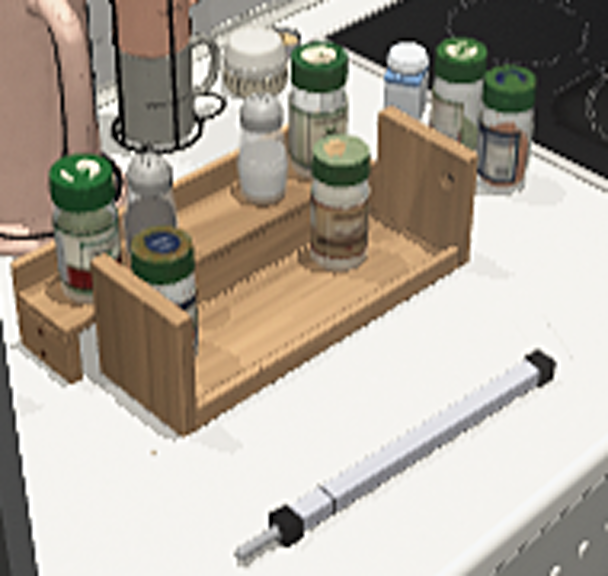

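```bash
cat >> h.py <<'E'
def cloud(name,d):
    c,Rm,p=cam(name); v,u=np.mgrid[0:420,0:560]
    q=np.stack([(u-c['cx'])/c['fx'],(v-c['cy'])/c['fy'],np.ones_like(u)],-1)*d[...,None]
    return q@Rm.T+p
E
python3 - <<'E'
from h import *
np.set_printoptions(precision=4,suppress=True)
for n in ['top','scene']:
    P=cloud(n,np.load(n+'0.npy')).reshape(-1,3)
    m=(P[:,0]>.45)&(P[:,0]<.75)&(abs(P[:,1])<.22)
    P=P[m]
    print(n,'ground',np.median(P[(P[:,2]<.006)&(P[:,0]<.5),2]))
    for lab,ysel in [('L',P[:,1]>.1),('R',P[:,1]<-.1)]:
        t=P[ysel&(P[:,2]>.102)&(P[:,2]<.114)&(P[:,0]<.63)]
        r=cv2.minAreaRect((t[:,:2]*1000).astype(np.float32)); print(lab,len(t),r,np.median(t[:,2])); print(cv2.boxPoints(r))
    t=P[(P[:,2]>.05)&(P[:,2]<.06)&(P[:,0]>.6)&(P[:,0]<.72)]
    r=cv2.minAreaRect((t[:,:2]*1000).astype(np.float32)); print('step',len(t),r,cv2.boxPoints(r))
E
```

```text
top ground -0.0006066117670931459
L 388 ((592.3363647460938, 125.17952728271484), (47.87034225463867, 75.98202514648438), 87.9856185913086) 0.10864278448220205
[[553.5275 102.5945]
 [629.4626  99.9238]
 [631.1452 147.7645]
 [555.2101 150.4353]]
R 309 ((585.7384643554688, -132.78599548339844), (84.41775512695312, 59.168357849121094), 4.466546535491943) 0.10770250103699575
[[ 541.3538 -106.5788]
 [ 545.9617 -165.5674]
 [ 630.1231 -158.9932]
 [ 625.5152 -100.0046]]
step 2327 ((654.089111328125, 10.153564453125), (323.9561767578125, 109.91221618652344), 88.1619873046875) [[ 593.966  -149.9785]
 [ 703.8217 -153.5038]
 [ 714.2122  170.2857]
 [ 604.3565  173.811 ]]
scene ground -0.0006646665271832219
L 278 ((591.0179443359375, 125.20440673828125), (49.23740005493164, 78.32805633544922), 89.13018798828125) 0.1078083003531271
[[551.4847 101.1831]
 [629.8038  99.994 ]
 [630.5512 149.2257]
 [552.2321 150.4148]]
R 145 ((585.2529907226562, -132.16201782226562), (86.14220428466797, 58.88436508178711), 3.6296842098236084) 0.10735225283855365
[[ 540.4044 -105.5056]
 [ 544.1322 -164.2719]
 [ 630.1016 -158.8184]
 [ 626.3738 -100.0522]]
step 971 ((652.527587890625, 11.05792236328125), (324.6972351074219, 118.51615905761719), 87.1431884765625) [[ 585.2516 -148.1355]
 [ 703.6205 -154.0424]
 [ 719.8035  170.2513]
 [ 601.4346  176.1582]]
```

```bash
python3 - <<'E'
from h import *
np.set_printoptions(precision=4,suppress=True)
for n in ['top','scene']:
    P=cloud(n,np.load(n+'0.npy')).reshape(-1,3)*1000
    lip=P[(P[:,2]>17)&(P[:,2]<27)&(P[:,0]>530)&(P[:,0]<565)&(abs(P[:,1])<110)]
    print('lip',len(lip)); k=np.polyfit(lip[:,1],lip[:,0],1); print(k,np.degrees(np.arctan(k[0])), np.std(lip[:,0]-np.polyval(k,lip[:,1])))
    for sg in (1,-1):
        t=P[(P[:,2]>103)&(P[:,2]<113)&(P[:,0]>530)&(P[:,0]<632)&(P[:,1]*sg>125)&(P[:,1]*sg<180)]
        t=t[abs(t[:,1]-np.median(t[:,1]))<12]
        k=np.polyfit(t[:,0],t[:,1],1); print('panel',sg,len(t),k,'at x=570',np.polyval(k,570),'at590',np.polyval(k,590),t.min(0),t.max(0),np.percentile(t[:,1]-np.polyval(k,t[:,0]),[1,99]))
    # rear board back lip / step ends
    t=P[(P[:,2]>51)&(P[:,2]<59)&(P[:,0]>625)&(P[:,0]<710)]
    for y0,y1 in [(140,180),(-180,-130)]:
        q=t[(t[:,1]>y0)&(t[:,1]<y1)&(t[:,0]>640)&(t[:,0]<690)]; print('stepend',q[:,1].min(),q[:,1].max(),len(q))
    # rail
    for z0,z1 in [(8,26)]:
        t=P[(P[:,2]>9)&(P[:,2]<26)&(P[:,0]>380)&(P[:,0]<470)&(abs(P[:,1])<200)]
        k=np.polyfit(t[:,1],t[:,0],1); r=t[:,0]-np.polyval(k,t[:,1]); t=t[abs(r)<12]; k=np.polyfit(t[:,1],t[:,0],1)
        print('rail',len(t),k,np.degrees(np.arctan(k[0])),t[:,1].min(),t[:,1].max(),np.median(t[:,2]))
E
```

```text
lip 383
[  0.0309 553.5148] 1.7708380676381146 2.368458450892919
panel 1 283 [ -0.0371 163.6116] at x=570 142.49294043405106 at590 141.75193357453546 [555.0667 133.8177 103.2366] [631.9352 149.8576 111.4512] [-6.6967  6.9794]
panel -1 309 [  -0.0353 -130.7378] at x=570 -150.86228832517165 at590 -151.56841007457345 [ 545.0671 -159.6926  103.0829] [ 631.9625 -143.4164  112.2899] [-7.1973  6.777 ]
stepend 140.0765814126108 171.81692470098338 164
stepend -152.89945301729557 -130.76543063747584 155
rail 1054 [  0.0827 422.6938] 4.726264957883052 -100.0286740298883 199.96162435909528 17.26215967227729
lip 239
[  0.0329 551.4009] 1.8830759015754024 2.673273421643914
panel 1 175 [ -0.0328 162.1009] at x=570 143.42879075828614 at590 142.77362922238376 [552.1387 132.7158 103.0731] [631.8416 150.2708 110.9425] [-8.1946  6.7069]
panel -1 130 [  -0.0289 -133.3205] at x=570 -149.81770609564944 at590 -150.39655425035974 [ 543.1253 -160.9044  103.1278] [ 629.4083 -142.0921  110.856 ] [-8.6399  7.563 ]
stepend 140.3058513529003 172.3056101856255 145
stepend -151.34777495230057 -145.85441643502162 5
rail 834 [  0.0849 419.0941] 4.851013172441437 -99.45850889728736 199.76571249544773 16.678456471765525
```

```bash
python3 - <<'E'
from h import *
np.set_printoptions(precision=4,suppress=True)
o=get_obs(); print(R.from_rotvec(o['tool_rot']).as_matrix(),o['t'])
print('socketline top z78',atz('top',[269.3,216.7],.078))
print('socket right',atd('scene',[314.7,186.2],np.load('scene0.npy')))
# rail from top: bright bar + dark caps, zoom
im=cv2.imread('pics/top0.png'); c=im[262:308,165:335]
cv2.imwrite('pics/railz.png',cv2.resize(c,None,fx=4.7,fy=4.7,interpolation=cv2.INTER_CUBIC))
im=cv2.imread('pics/scene0.png'); c=im[160:220,270:350]
cv2.imwrite('pics/sockz.png',cv2.resize(c,None,fx=8,fy=8,interpolation=cv2.INTER_CUBIC))
# jars tops: 
for n in ['top','scene']:
    P=cloud(n,np.load(n+'0.npy')).reshape(-1,3)*1000
    t=P[(P[:,2]>112)&(P[:,2]<118)&(P[:,0]>540)&(P[:,0]<640)&(abs(P[:,1])<140)]
    for sg in(1,-1):
        q=t[t[:,1]*sg>0]; print(n,sg,len(q),q.mean(0) if len(q) else 0, np.ptp(q,0) if len(q) else 0)
E
```

```text
[[ 0.      0.9527  0.3039]
 [-0.0001  0.3039 -0.9527]
 [-1.     -0.      0.0001]] 0.65
socketline top z78 [0.5656 0.0089 0.078 ]
socket right [ 0.5657 -0.15    0.0731]
top 1 243 [623.7359 101.7397 113.6182] [36.4312 41.3911  4.6568]
top -1 288 [619.176  -78.6175 113.7846] [41.771  42.1922  5.1348]
scene 1 122 [622.379  102.5259 113.5188] [38.1473 44.1051  3.9633]
scene -1 109 [617.0569 -77.924  113.5074] [42.0829 43.7688  4.3103]
```

View pics/railz.png

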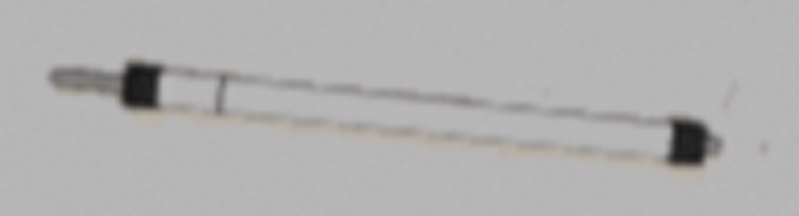

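View pics/sockz.png

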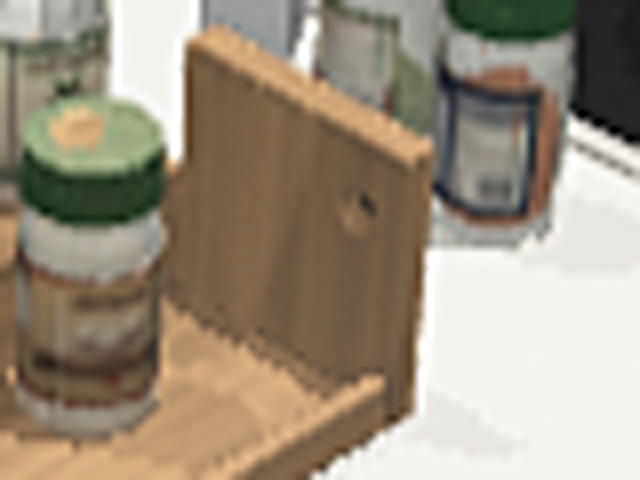

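```bash
python3 - <<'E'
from h import *
np.set_printoptions(precision=4,suppress=True)
a=atz('top',[195.2,280.1],.018);b=atz('top',[311.4,292.2],.018)
print(a,b,(a+b)/2,np.linalg.norm(a-b),(a-b)[0]/(a-b)[1])
for n,px in [('top',[(192.2,278),(315.2,294),(250.6,286.4)]),('scene',[(260.9,295.4),(346.7,240.8),(303.7,266.3)])]:
    for p in px: print(n,atz(n,p,.01))
c,Rm,p=cam('wrist'); print(Rm)
E
```

```text
[0.4347 0.1611 0.018 ] [ 0.4144 -0.0852  0.018 ] [0.4246 0.0379 0.018 ] 0.2471157477732181 0.08259869611182875
top [0.439  0.1688 0.01  ]
top [ 0.4105 -0.0943  0.01  ]
top [0.4238 0.0442 0.01  ]
scene [0.4354 0.1706 0.01  ]
scene [ 0.4154 -0.1011  0.01  ]
scene [0.4301 0.0393 0.01  ]
[[ 0.3034 -0.9124 -0.2748]
 [-0.9529 -0.2908 -0.0866]
 [-0.0009  0.2881 -0.9576]]
```

Request:
{"name": "carry_out", "arguments": {"increments": [[[0,0,0.37],[0.37,1,-0.1],1],[[0,0,0.37],[0.37,1,-0.1],1],[[0,0,0.37],[0.37,1,-0.1],1],[[0,0,0.37],[0.37,1,-0.1],1],[[0,0,0.37],[0.37,1,-0.1],1],[[0,0,0.37],[0.37,1,-0.1],1],[[0,0,0.37],[0.37,1,-0.1],1],[[0,0,0.37],[0.37,1,-0.1],1]]}}

```text
t: 1.45
tool_pos: [0.2496, -0.4316, 0.389]
tool_rot: [0.745, 1.436, -0.748]
contact_force: [0.5, 0.4, 1.0]
opening: 0.0855
```

Request:
{"name": "carry_out", "arguments": {"increments": [[[0,0,0.37],[0.37,1,-0.1],1],[[0,0,0.37],[0.37,1,-0.1],1],[[0,0,0.37],[0.37,1,-0.1],1],[[0,0,0.37],[0.37,1,-0.1],1],[[0,0,0.37],[0.37,1,-0.1],1],[[0,0,0.37],[0.37,1,-0.1],1],[[0,0,0.37],[0.37,1,-0.1],1],[[0,0,0.37],[0.37,1,-0.1],1]]}}

```text
t: 2.25
tool_pos: [0.3102, -0.2645, 0.3738]
tool_rot: [0.506, 1.504, -0.511]
contact_force: [0.2, -0.1, -0.2]
opening: 0.0857
```

Request:
{"name": "carry_out", "arguments": {"increments": [[[0,0,0.37],[0.37,1,-0.3],1],[[0,0,0.37],[0.37,1,-0.3],1],[[0,0,0.37],[0.37,1,-0.3],1],[[0,0,0.37],[0.37,1,-0.3],1],[[0,0,0.37],[0.37,1,-0.3],1],[[0,0,0.37],[0.37,1,-0.3],1],[[0,0,0.37],[0.37,1,-0.3],1],[[0,0,0.37],[0.37,1,-0.3],1]]}}

```text
t: 3.05
tool_pos: [0.3708, -0.0975, 0.3269]
tool_rot: [0.265, 1.54, -0.272]
contact_force: [0.7, 0.6, -0.2]
opening: 0.0852
```

Request:
{"name": "carry_out", "arguments": {"increments": [[[0,0,0.37],[0.37,1,-0.4],1],[[0,0,0.37],[0.37,1,-0.4],1],[[0,0,0.37],[0.37,1,-0.4],1],[[0,0,0.37],[0.37,1,-0.4],1],[[0,0,0.37],[0.35,0.9,-0.4],1],[[0,0,0.37],[0.3,0.7,-0.4],1],[[0,0,0.3],[0.3,0.5,-0.4],1]]}}

```text
t: 3.75
tool_pos: [0.421, 0.0312, 0.2711]
tool_rot: [0.058, 1.548, -0.063]
contact_force: [-0.0, -0.4, -0.4]
opening: 0.0854
```

```bash
cat >> h.py <<'E'
def st():
    o=get_obs(); M=R.from_rotvec(o['tool_rot']).as_matrix()
    print('t%.2f'%o['t'],'tcp',np.round(o['tool_pos']*1000,1),'jaw ang rad',round(float(np.arctan2(M[1,2],M[0,2])),4),'xax',np.round(M[:,0],4),'jawz',round(M[2,2],4),'grasp',np.round((o['tool_pos']+.155*M[:,0])*1000,1),'F',np.round(o['contact_force'],2),'T',np.round(o['wrist_torque'],2),'open',round(o['opening']*1000,1),'q',np.round(o['q'],2))
    return o,M
E
python3 - <<'E'
from h import *
st(); im,d=get_image('wrist'); cv2.imwrite('pics/w1.png',im); np.save('w1.npy',d)
im,d=get_image('top'); cv2.imwrite('pics/t1.png',im)
E
```

```text
t3.75 tcp [421.   31.2 271.1] jaw ang rad -0.0775 xax [ 0.0214 -0.0042 -0.9998] jawz 0.0217 grasp [424.3  30.6 116.1] F [-0.   -0.45 -0.37] T [-0.05  0.05  0.02] open 85.4 q [-0.1  -0.35  2.2  -0.    1.27 -0.02]
```

View pics/w1.png

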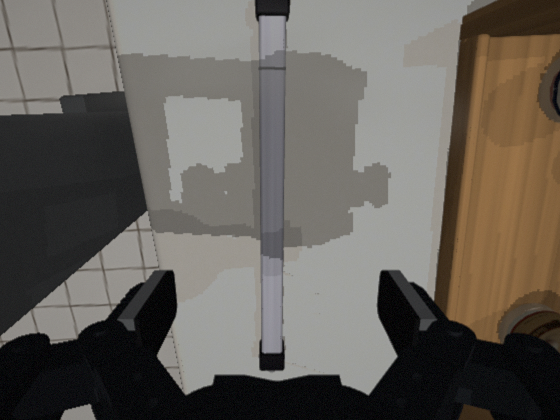

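```bash
python3 - <<'E'
from h import *
np.set_printoptions(precision=4,suppress=True)
d=np.load('w1.npy'); P=cloud('wrist',d)
im=cv2.imread('pics/w1.png')
# bar rows 40..340: bright segment edges; use depth height>8mm
rows=[]
for v in range(80,250,5):
    sel=[u for u in range(230,320) if 10<P[v,u,2]*1000<26]
    if sel: rows.append(np.r_[P[v,sel].mean(0)*1000,len(sel)])
rows=np.array(rows); k=np.polyfit(rows[:,1],rows[:,0],1); print(k,'x at y=38',np.polyval(k,38),rows[::6])
for uv in [(274,17),(272,68),(271,342)]: print(uv,atz('wrist',uv,.018))
E
```

```text
[  0.0849 419.4912] x at y=38 422.7175643000179 [[429.5189 119.5382  15.8808  26.    ]
 [428.0811 102.1453  15.8919  26.    ]
 [426.8823  83.8902  16.1875  25.    ]
 [424.9685  64.684   15.798   24.    ]
 [423.3044  44.5619  16.0948  24.    ]
 [421.194   23.3131  16.0409  23.    ]]
(274, 17) [0.4337 0.1529 0.018 ]
(272, 68) [0.4303 0.126  0.018 ]
(271, 342) [ 0.4138 -0.0658  0.018 ]
```

Request:
{"name": "carry_out", "arguments": {"increments": [[[0.04,0.21,-0.06],[0.1,0.35,-0.3],1],[[0,0,0],[0,0,-0.9],1],[[0,0,0],[0,0,-0.9],1],[[0,0,0],[0,0,-0.9],1],[[0,0,0],[0,0,-0.7],1],[[0,0,0],[0,0,-0.4],1],[[0,0,0],[0,0,0],1]]}}

```text
t: 4.55
tool_pos: [0.4234, 0.037, 0.1881]
tool_rot: [0.073, 1.571, -0.073]
contact_force: [-1.1, 0.3, 0.2]
opening: 0.085
```

```bash
python3 - <<'E'
from h import *
st()
E
```

```text
t4.55 tcp [423.4  37.  188.1] jaw ang rad -0.0935 xax [-1.5e-03  1.0e-04 -1.0e+00] jawz -0.0015 grasp [423.2  37.   33.1] F [-1.06  0.33  0.18] T [-0.04  0.04  0.02] open 85.0 q [-0.09 -0.19  2.23 -0.    1.1   0.01]
```

Request:
{"name": "carry_out", "arguments": {"increments": [[[0,0,0.09],[0,0.05,-0.4],1],[[0,0,0],[0,0,-0.17],0.6],[[0,0,0],[0,0,0],0.4],[[0,0,0],[0,0,0],0.3],[[0,0,0],[0,0,0],0]], "squeeze": 30}}

```text
t: 5.05
tool_pos: [0.4247, 0.0377, 0.1782]
tool_rot: [0.067, 1.567, -0.067]
contact_force: [0.3, -0.5, 0.6]
opening: 0.028
```

```bash
python3 - <<'E'
from h import *
st()
E
```

```text
t5.05 tcp [424.7  37.7 178.2] jaw ang rad -0.0849 xax [ 2.4e-03 -2.0e-04 -1.0e+00] jawz 0.0024 grasp [425.1  37.7  23.2] F [ 0.33 -0.5   0.58] T [ 0.02 -0.03 -0.  ] open 28.0 q [-0.09 -0.17  2.23 -0.    1.07 -0.  ]
```

Request:
{"name": "carry_out", "arguments": {"increments": [[[0,0,0],[0,0,-0.07],0.3],[[0,0,0],[0,0,0],0],[[0,0,0],[0,0,0],0],[[0,0,0],[0,0,0],0]], "squeeze": 80}}

```text
t: 5.45
tool_pos: [0.4249, 0.0378, 0.1775]
tool_rot: [0.066, 1.567, -0.067]
contact_force: [0.1, 0.6, -0.6]
opening: 0.0136
```

```bash
python3 - <<'E'
from h import *
st()
im,d=get_image('wrist'); cv2.imwrite('pics/w2.png',im); np.save('w2.npy',d)
E
```

```text
t5.45 tcp [424.9  37.8 177.5] jaw ang rad -0.0847 xax [ 3.1e-03 -4.0e-04 -1.0e+00] jawz 0.0031 grasp [425.4  37.7  22.5] F [ 0.05  0.57 -0.57] T [0.05 0.08 0.02] open 13.6 q [-0.09 -0.17  2.23 -0.    1.07 -0.  ]
```

View pics/w2.png

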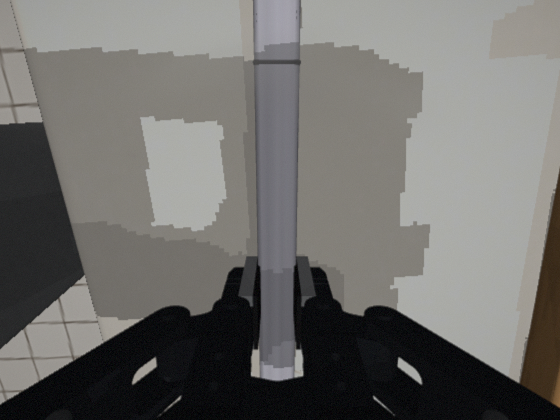

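Request:
{"name": "carry_out", "arguments": {"increments": [[[0,0,0],[0,0,0.3],0],[[0,0,-0.1],[0,-0.2,0.6],0],[[0,0,-0.2],[0.2,-0.7,0.8],0],[[0,0,-0.2],[0.2,-0.8,0.8],0],[[0,0,-0.2],[0.4,-0.9,0.6],0],[[0,0,-0.17],[0.5,-0.8,0.3],0],[[0,0,0],[0.2,-0.35,0],0],[[0,0,0],[0,0,0],0]], "squeeze": 110}}

```text
t: 6.3
tool_pos: [0.4541, -0.0406, 0.2516]
tool_rot: [0.137, 1.563, -0.139]
contact_force: [-0.7, -0.7, -2.4]
opening: 0.0131
```

```bash
python3 - <<'E'
from h import *
st()
im,d=get_image('wrist'); cv2.imwrite('pics/w3.png',im); np.save('w3.npy',d)
im,d=get_image('scene'); cv2.imwrite('pics/s3.png',im); np.save('s3.npy',d)
E
```

```text
t6.30 tcp [454.1 -40.6 251.6] jaw ang rad -0.1759 xax [ 0.0032 -0.0014 -1.    ] jawz 0.0034 grasp [454.6 -40.9  96.6] F [-0.7  -0.72 -2.4 ] T [-0.03  0.03  0.03] open 13.1 q [-0.25 -0.22  2.13 -0.    1.22 -0.08]
```

View pics/w3.png

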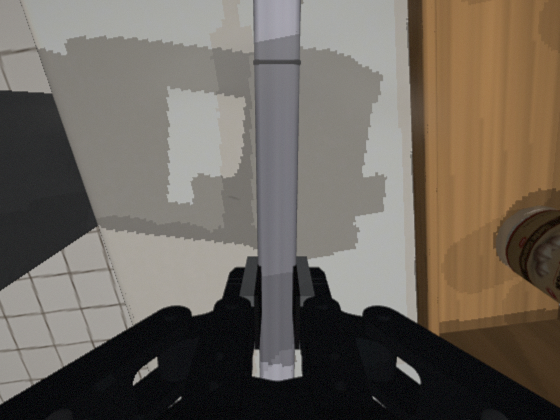

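View pics/s3.png

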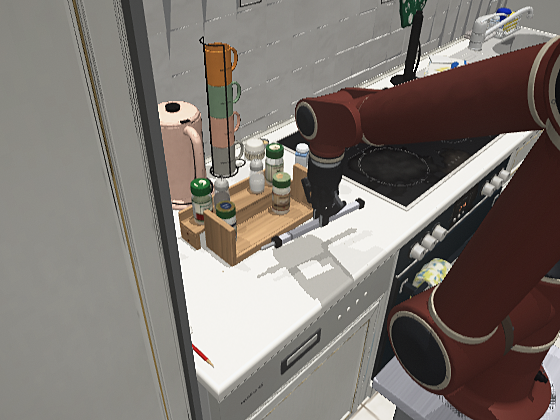

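```bash
python3 - <<'E'
from h import *
np.set_printoptions(precision=4,suppress=True)
d=np.load('w3.npy'); P=cloud('wrist',d)*1000
print('ground',np.median(P[20:60,330:390,2]))
pts=P[0:320,380:480].reshape(-1,3)
lip=pts[(pts[:,2]>19)&(pts[:,2]<26)]; k=np.polyfit(lip[:,1],lip[:,0],1); r=lip[:,0]-np.polyval(k,lip[:,1])
print(len(lip),k,np.percentile(r,[1,10,50,90,99]),np.median(lip[:,2]),lip.min(0),lip.max(0))
for v in (60,150,230): print([(u,np.round(P[v,u],1).tolist()) for u in range(398,436,3)])
band=atz('wrist',(277,62),.0836+.008); print('band',band*1000)
E
python3 -c "
import cv2
im=cv2.imread('pics/w3.png')[0:340,380:560]; cv2.imwrite('pics/w3z.png',cv2.resize(im,None,fx=1.75,fy=1.75))"
```

```text
ground -1.7022737146450555
3580 [  0.0309 550.5998] [-3.6162 -2.6901 -0.048   2.7805  3.6805] 20.01457863608819 [ 543.2722 -120.3596   19.0017] [556.4247  71.3784  22.548 ]
[(398, [543.0, 46.4, -2.4]), (401, [544.4, 46.0, -1.4]), (404, [546.5, 45.7, -2.2]), (407, [548.1, 45.4, -1.7]), (410, [548.1, 44.8, 2.8]), (413, [548.3, 44.3, 6.9]), (416, [548.9, 43.9, 9.5]), (419, [548.2, 43.2, 15.5]), (422, [548.4, 42.8, 19.0]), (425, [549.8, 42.5, 19.4]), (428, [551.1, 42.2, 20.1]), (431, [552.8, 41.9, 19.8]), (434, [553.8, 41.6, 21.0])]
[(398, [538.9, -6.8, -1.9]), (401, [540.9, -7.2, -2.2]), (404, [542.7, -7.5, -1.9]), (407, [544.3, -7.6, -1.0]), (410, [546.2, -8.0, -1.1]), (413, [547.2, -7.9, 1.2]), (416, [547.5, -7.5, 5.2]), (419, [547.0, -6.6, 11.4]), (422, [546.4, -5.8, 17.4]), (425, [547.2, -5.7, 19.6]), (428, [548.6, -5.8, 20.3]), (431, [549.8, -5.9, 21.5]), (434, [551.7, -6.3, 21.2])]
[(398, [534.6, -60.7, -0.9]), (401, [536.7, -61.3, -1.3]), (404, [538.7, -61.6, -1.3]), (407, [541.3, -62.7, -3.0]), (410, [542.7, -62.3, -1.2]), (413, [544.7, -62.6, -1.1]), (416, [545.2, -61.1, 3.1]), (419, [545.3, -59.3, 8.1]), (422, [545.1, -57.2, 13.7]), (425, [545.1, -55.5, 18.4]), (428, [546.8, -55.6, 19.0]), (431, [548.0, -55.2, 20.5]), (434, [549.9, -55.6, 20.3])]
band [469.7266  47.0724  91.6   ]
```

View pics/w3z.png

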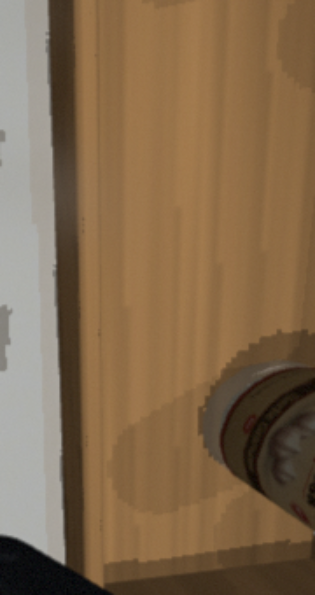

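Request:
{"name": "carry_out", "arguments": {"increments": [[[0,0,0],[0.5,0,-0.1],0],[[0,0,0],[0.9,0.05,-0.1],0],[[0,0,0],[0.9,0.05,-0.1],0],[[0,0,0],[0.9,0.05,0],0],[[0,0,0],[0.6,0,0],0],[[0,0,0],[0.25,0,0],0],[[0,0,0],[0,0,0],0]]}}

```text
t: 7.1
tool_pos: [0.5367, -0.0316, 0.2385]
tool_rot: [0.134, 1.574, -0.131]
contact_force: [-0.7, 0.8, -2.6]
opening: 0.0128
```

```bash
python3 - <<'E'
from h import *
st()
im,d=get_image('top'); cv2.imwrite('pics/t4.png',cv2.resize(im[130:310,165:365],(640,576),interpolation=cv2.INTER_CUBIC)); np.save('t4.npy',d)
im,d=get_image('wrist'); cv2.imwrite('pics/w4.png',im); np.save('w4.npy',d)
E
```

```text
t7.10 tcp [536.7 -31.6 238.5] jaw ang rad -0.1687 xax [-0.0068  0.0024 -1.    ] jawz -0.0071 grasp [535.7 -31.2  83.5] F [-0.66  0.83 -2.62] T [-0.   -0.01 -0.02] open 12.8 q [-0.2   0.01  1.95  0.    1.19 -0.03]
```

View pics/t4.png

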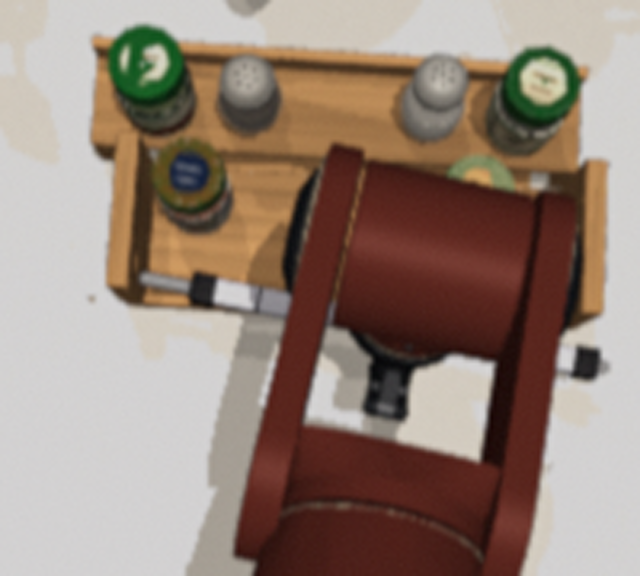

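View pics/w4.png

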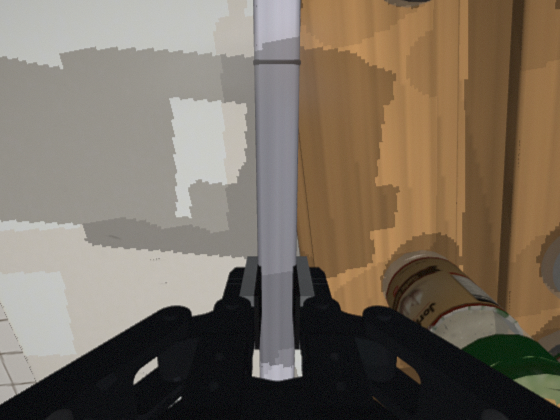

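Request:
{"name": "carry_out", "arguments": {"increments": [[[-0.02,-0.07,0],[0,-0.22,0.3],0],[[0,0,0],[0.2,0,0.05],0],[[0,0,0],[0,0,0],0],[[0,0,0],[0,0,0],0]]}}

```text
t: 7.6
tool_pos: [0.5389, -0.0365, 0.2462]
tool_rot: [0.133, 1.567, -0.133]
contact_force: [-0.0, 0.2, -1.6]
opening: 0.013
```

```bash
cat >> h.py <<'E'
O=np.array([567.3,-3.7]); ph=-.0318
ex=np.array([np.cos(ph),np.sin(ph)]); ey=np.array([-np.sin(ph),np.cos(ph)])
def rs(off=0.7):
    o,M=st(); g=(o['tool_pos']+.1675*M[:,0])*1000
    a=np.arctan2(M[1,2],M[0,2]); u=np.array([-np.sin(a),np.cos(a)])
    mid=g[:2]+off*u; th=-(a-ph)
    f=lambda p: np.round([(p-O)@ex,(p-O)@ey],1)
    print('theta',round(th,4),'rail z',round(g[2],1),'mid',f(mid),'freeTip',f(mid+166*u),'pinTip',f(mid-140*u), 'Fy rack', round(o['contact_force'][:2]@ey,2),'Fx',round(o['contact_force'][:2]@ex,2))
E
python3 - <<'E'
from h import *
rs()
E
```

```text
t7.60 tcp [538.9 -36.5 246.2] jaw ang rad -0.1694 xax [ 1.e-04  2.e-04 -1.e+00] jawz 0.0001 grasp [539.  -36.4  91.2] F [-0.02  0.24 -1.63] T [-0.1   0.01 -0.  ] open 13.0 q [-0.21  0.01  1.94  0.    1.2  -0.04]
theta 0.1376 rail z 78.7 mid [-27.2 -32.9] freeTip [ -4.4 131.5] pinTip [ -46.4 -171.6] Fy rack 0.24 Fx -0.03
```

Request:
{"name": "carry_out", "arguments": {"increments": [[[0,0,0],[0.12,0,-0.03],0],[[0,0,0],[0,0,0],0],[[0,0,0],[0.03,0.18,0],0],[[0,0,0],[0.03,0.18,0],0],[[0,0,0],[0,0,0],0]]}}

```text
t: 8.1
tool_pos: [0.5426, -0.0287, 0.2456]
tool_rot: [0.134, 1.567, -0.133]
contact_force: [0.4, 0.8, -1.8]
opening: 0.0128
```

```bash
python3 - <<'E'
from h import *
rs()
E
```

```text
t8.10 tcp [542.6 -28.7 245.6] jaw ang rad -0.1698 xax [ 0.e+00  4.e-04 -1.e+00] jawz -0.0 grasp [542.6 -28.7  90.6] F [ 0.43  0.8  -1.81] T [-0.07 -0.01 -0.04] open 12.8 q [-0.19  0.01  1.93  0.    1.2  -0.02]
theta 0.138 rail z 78.1 mid [-23.8 -25. ] freeTip [ -0.9 139.4] pinTip [ -43.  -163.7] Fy rack 0.81 Fx 0.4
```

Request:
{"name": "carry_out", "arguments": {"increments": [[[0,0,0],[0.02,0.15,0],0],[[0,0,0],[0,0,0],0]]}}

```text
t: 8.3
tool_pos: [0.543, -0.0252, 0.2454]
tool_rot: [0.133, 1.567, -0.133]
contact_force: [-0.7, 0.8, -1.3]
opening: 0.0134
```

Request:
{"name": "carry_out", "arguments": {"increments": [[[0,0,0],[0.02,0.1,0],0],[[0,0,0],[0,0,0],0]]}}

```text
t: 8.5
tool_pos: [0.5434, -0.0229, 0.2454]
tool_rot: [0.133, 1.567, -0.133]
contact_force: [-0.4, -0.2, -2.1]
opening: 0.0128
```

```bash
python3 - <<'E'
from h import *
rs()
E
```

```text
t8.50 tcp [543.4 -22.9 245.4] jaw ang rad -0.1693 xax [-3.e-04  5.e-04 -1.e+00] jawz -0.0003 grasp [543.4 -22.8  90.4] F [-0.38 -0.23 -2.13] T [-0.02  0.02  0.  ] open 12.8 q [-0.18  0.02  1.93  0.    1.2  -0.01]
theta 0.1375 rail z 77.9 mid [-23.2 -19.2] freeTip [ -0.4 145.2] pinTip [ -42.4 -157.9] Fy rack -0.24 Fx -0.37
```

Request:
{"name": "carry_out", "arguments": {"increments": [[[0,0,0],[0.015,0.1,0],0],[[0,0,0],[0,0,0],0]]}}

```text
t: 8.7
tool_pos: [0.5438, -0.0208, 0.2454]
tool_rot: [0.133, 1.567, -0.133]
contact_force: [0.0, -0.6, -1.4]
opening: 0.0128
```

Request:
{"name": "carry_out", "arguments": {"increments": [[[0,0,0],[0.02,0.1,0],0],[[0,0,0],[0,0,0],0]]}}

```text
t: 8.9
tool_pos: [0.5442, -0.0191, 0.2454]
tool_rot: [0.132, 1.567, -0.134]
contact_force: [0.4, -2.2, -2.5]
opening: 0.013
```

Request:
{"name": "carry_out", "arguments": {"increments": [[[0,0,0],[0.02,0.1,0],0],[[0,0,0],[0,0,0],0]]}}

```text
t: 9.1
tool_pos: [0.5445, -0.0175, 0.2455]
tool_rot: [0.13, 1.567, -0.135]
contact_force: [-0.7, -2.8, -1.8]
opening: 0.0129
```

```bash
python3 - <<'E'
from h import *
rs()
E
```

```text
t9.10 tcp [544.5 -17.5 245.5] jaw ang rad -0.169 xax [-0.001  -0.0029 -1.    ] jawz -0.0005 grasp [544.4 -17.9  90.5] F [-0.68 -2.85 -1.84] T [-0.36  0.11  0.03] open 12.9 q [-0.17  0.02  1.93 -0.    1.2   0.  ]
theta 0.1372 rail z 78.0 mid [-22.4 -14.3] freeTip [  0.3 150.1] pinTip [ -41.5 -153. ] Fy rack -2.87 Fx -0.59
```

Request:
{"name": "carry_out", "arguments": {"increments": [[[0.03,0,0],[0.02,0.15,0],0],[[0,0,0],[0,0,0],0],[[0.03,0,0],[0.02,0.15,0],0],[[0,0,0],[0,0,0],0]], "squeeze": 120}}

```text
t: 9.5
tool_pos: [0.5454, -0.0126, 0.2456]
tool_rot: [0.131, 1.568, -0.134]
contact_force: [-0.9, -5.9, -1.0]
opening: 0.0126
```

```bash
python3 - <<'E'
from h import *
rs()
E
```

```text
t9.50 tcp [545.4 -12.6 245.6] jaw ang rad -0.169 xax [-0.0013 -0.0019 -1.    ] jawz -0.001 grasp [545.2 -12.9  90.6] F [-0.94 -5.87 -0.98] T [-0.9   0.17  0.03] open 12.6 q [-0.16  0.02  1.93 -0.    1.2   0.01]
theta 0.1372 rail z 78.1 mid [-21.7  -9.3] freeTip [  1.  155.2] pinTip [ -40.9 -147.9] Fy rack -5.9 Fx -0.75
```

Request:
{"name": "carry_out", "arguments": {"increments": [[[0.04,0.01,0],[0.025,0.15,0],0],[[0,0,0],[0,0,0],0],[[0.04,0,0],[0.025,0.15,0],0],[[0,0,0],[0,0,0],0],[[0.03,0,0],[0.025,0.15,0],0],[[0,0,0],[0,0,0],0]]}}

```text
t: 10.1
tool_pos: [0.5468, -0.008, 0.2457]
tool_rot: [0.127, 1.571, -0.138]
contact_force: [-1.8, -7.5, -0.2]
opening: 0.0133
```

```bash
python3 - <<'E'
from h import *
rs()
im,d=get_image('wrist'); cv2.imwrite('pics/w5.png',im)
im,d=get_image('top'); cv2.imwrite('pics/t5.png',cv2.resize(im[130:310,165:365],(640,576),interpolation=cv2.INTER_CUBIC))
im,d=get_image('scene'); cv2.imwrite('pics/s5.png',cv2.resize(im[150:270,190:370],(720,480),interpolation=cv2.INTER_CUBIC))
E
```

```text
t10.10 tcp [546.8  -8.  245.7] jaw ang rad -0.1683 xax [-0.0046 -0.0069 -1.    ] jawz -0.0034 grasp [546.1  -9.1  90.8] F [-1.76 -7.49 -0.23] T [-1.17  0.22  0.02] open 13.3 q [-0.15  0.02  1.92 -0.01  1.2   0.02]
theta 0.1365 rail z 78.3 mid [-21.   -5.4] freeTip [  1.6 159. ] pinTip [ -40.1 -144.1] Fy rack -7.55 Fx -1.52
```

View pics/w5.png

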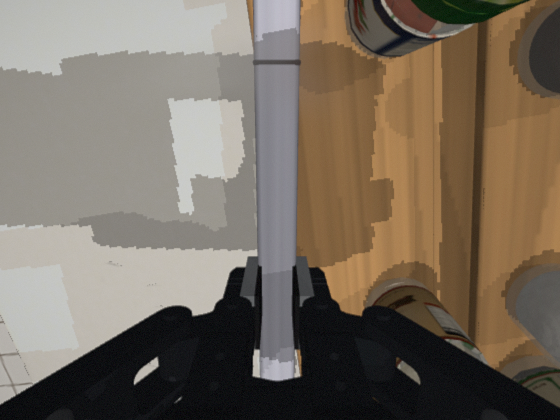

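View pics/t5.png

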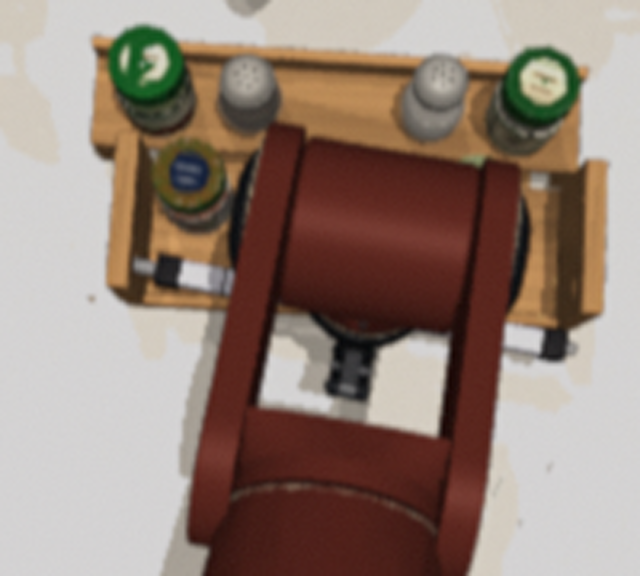

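View pics/s5.png

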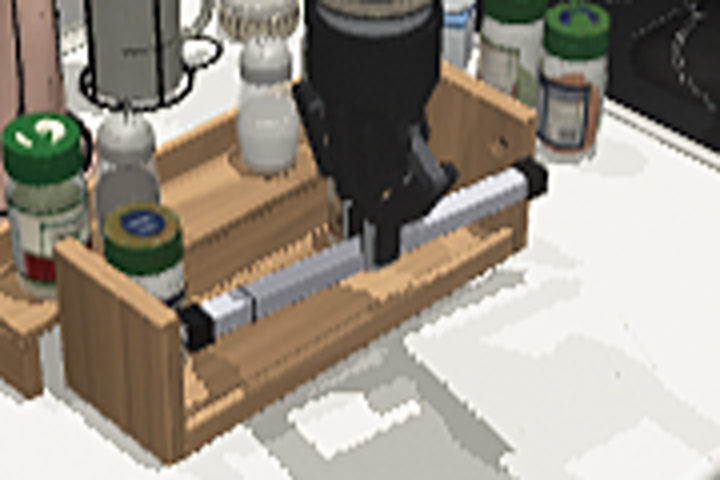

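Request:
{"name": "carry_out", "arguments": {"increments": [[[0.1,-0.03,0],[0.03,0.2,0],0],[[0.1,-0.03,0],[0.03,0.2,0],0],[[0.05,0,0],[0.03,0.2,0],0]]}}

```text
t: 10.55
tool_pos: [0.548, -0.0003, 0.2453]
tool_rot: [0.133, 1.569, -0.129]
contact_force: [-1.1, -13.6, -2.7]
opening: 0.0122
```

```bash
python3 - <<'E'
from h import *
rs()
E
```

```text
t10.55 tcp [ 5.480e+02 -3.000e-01  2.453e+02] jaw ang rad -0.1671 xax [-0.0023  0.003  -1.    ] jawz -0.0028 grasp [5.476e+02 1.000e-01 9.030e+01] F [ -1.11 -13.64  -2.74] T [-2.31  0.29 -0.08] open 12.2 q [-0.14  0.03  1.92  0.    1.2   0.03]
theta 0.1353 rail z 77.8 mid [-19.8   3.9] freeTip [  2.6 168.4] pinTip [ -38.6 -134.8] Fy rack -13.67 Fx -0.68
```

Request:
{"name": "carry_out", "arguments": {"increments": [[[0.0,-0.02,0],[0,0.0,0],0],[[0.05,-0.02,0],[0.01,0.05,0],0]]}}

```text
t: 10.75
tool_pos: [0.5478, -0.0024, 0.2451]
tool_rot: [0.128, 1.568, -0.133]
contact_force: [-3.0, -11.3, -1.1]
opening: 0.0128
```

```bash
python3 - <<'E'
from h import *
rs()
E
```

```text
t10.75 tcp [547.8  -2.4 245.1] jaw ang rad -0.1659 xax [-0.0012 -0.003  -1.    ] jawz -0.0007 grasp [547.6  -2.8  90.1] F [ -3.03 -11.27  -1.09] T [-1.8   0.43  0.08] open 12.8 q [-0.14  0.03  1.92 -0.    1.2   0.03]
theta 0.1341 rail z 77.6 mid [-19.6   0.9] freeTip [  2.5 165.4] pinTip [ -38.4 -137.8] Fy rack -11.36 Fx -2.67
```

Request:
{"name": "carry_out", "arguments": {"increments": [[[0.06,-0.01,0],[0.02,0.2,0],0],[[0.06,-0.01,0.25],[0.18,0.12,0.01],0]]}}

```text
t: 10.95
tool_pos: [0.5515, 0.0003, 0.2453]
tool_rot: [0.107, 1.569, -0.113]
contact_force: [-1.8, -16.5, -0.3]
opening: 0.0127
```

```bash
python3 - <<'E'
from h import *
rs()
E
```

```text
t10.95 tcp [5.515e+02 3.000e-01 2.453e+02] jaw ang rad -0.1399 xax [-0.0011 -0.0037 -1.    ] jawz -0.0005 grasp [ 5.513e+02 -2.000e-01  9.030e+01] F [ -1.81 -16.47  -0.29] T [-2.66  0.31 -0.05] open 12.7 q [-0.13  0.03  1.91 -0.    1.2   0.01]
theta 0.1081 rail z 77.8 mid [-16.    3.6] freeTip [  1.9 168.6] pinTip [ -31.1 -135.6] Fy rack -16.52 Fx -1.29
```

Request:
{"name": "carry_out", "arguments": {"increments": [[[0.07,-0.01,0.28],[0.2,0.02,0.01],0]]}}

```text
t: 11.05
tool_pos: [0.5556, -0.0011, 0.2457]
tool_rot: [0.084, 1.569, -0.089]
contact_force: [-1.0, -12.7, -1.4]
opening: 0.0126
```

```bash
python3 - <<'E'
from h import *
rs()
E
```

```text
t11.05 tcp [555.6  -1.1 245.7] jaw ang rad -0.1106 xax [-2.e-04 -3.e-03 -1.e+00] jawz 0.0001 grasp [555.5  -1.6  90.7] F [ -0.98 -12.67  -1.41] T [-2.2   0.22  0.01] open 12.6 q [-0.14  0.04  1.9  -0.    1.2  -0.02]
theta 0.0788 rail z 78.2 mid [-11.8   2.4] freeTip [  1.3 167.9] pinTip [ -22.8 -137.2] Fy rack -12.69 Fx -0.58
```

Request:
{"name": "carry_out", "arguments": {"increments": [[[0.07,-0.01,0.28],[0.2,0.08,0],0]]}}

```text
t: 11.15
tool_pos: [0.5598, -0.0015, 0.2459]
tool_rot: [0.062, 1.569, -0.066]
contact_force: [-1.0, -13.5, -2.4]
opening: 0.0124
```

```bash
python3 - <<'E'
from h import *
rs()
E
```

```text
t11.15 tcp [559.8  -1.5 245.9] jaw ang rad -0.0813 xax [ 8.0e-04 -2.5e-03 -1.0e+00] jawz 0.001 grasp [559.9  -1.9  90.9] F [ -0.99 -13.47  -2.36] T [-2.27  0.13 -0.05] open 12.4 q [-0.14  0.05  1.89 -0.    1.2  -0.05]
theta 0.0495 rail z 78.4 mid [-7.4  2.2] freeTip [  0.8 168. ] pinTip [ -14.3 -137.6] Fy rack -13.5 Fx -0.56
```

Request:
{"name": "carry_out", "arguments": {"increments": [[[0.06,0,0.25],[0.18,0.07,0],0]]}}

```text
t: 11.25
tool_pos: [0.5636, -0.0021, 0.2461]
tool_rot: [0.041, 1.57, -0.045]
contact_force: [-1.0, -12.7, -1.9]
opening: 0.0128
```

```bash
python3 - <<'E'
from h import *
rs()
E
```

```text
t11.25 tcp [563.6  -2.1 246.1] jaw ang rad -0.0549 xax [ 8.0e-04 -2.8e-03 -1.0e+00] jawz 0.0009 grasp [563.7  -2.5  91.1] F [ -1.03 -12.69  -1.89] T [-2.19  0.08 -0.01] open 12.8 q [-0.14  0.06  1.88 -0.    1.2  -0.08]
theta 0.0231 rail z 78.6 mid [-3.6  1.7] freeTip [  0.3 167.7] pinTip [  -6.8 -138.2] Fy rack -12.72 Fx -0.62
```

Request:
{"name": "carry_out", "arguments": {"increments": [[[0.08,0,0.23],[0.18,0.08,-0.03],0]]}}

```text
t: 11.35
tool_pos: [0.5675, -0.0025, 0.2457]
tool_rot: [0.023, 1.57, -0.025]
contact_force: [-1.5, -12.8, -2.3]
opening: 0.0125
```

```bash
python3 - <<'E'
from h import *
rs()
im,d=get_image('scene'); cv2.imwrite('pics/s6.png',cv2.resize(im[150:270,190:370],(720,480),interpolation=cv2.INTER_CUBIC))
im,d=get_image('top'); cv2.imwrite('pics/t6.png',cv2.resize(im[130:310,165:365],(640,576),interpolation=cv2.INTER_CUBIC))
rs()
E
```

```text
t11.35 tcp [567.5  -2.5 245.7] jaw ang rad -0.0305 xax [ 9.0e-04 -1.1e-03 -1.0e+00] jawz 0.001 grasp [567.6  -2.7  90.7] F [ -1.51 -12.75  -2.33] T [-2.23  0.13  0.13] open 12.5 q [-0.14  0.07  1.87 -0.    1.2  -0.1 ]
theta -0.0013 rail z 78.2 mid [0.3 1.7] freeTip [1.000e-01 1.677e+02] pinTip [   0.5 -138.3] Fy rack -12.79 Fx -1.1
t11.45 tcp [567.6  -2.5 245.6] jaw ang rad -0.0311 xax [ 8.0e-04 -1.1e-03 -1.0e+00] jawz 0.0009 grasp [567.7  -2.7  90.6] F [ -0.3  -12.82  -1.99] T [-2.23  0.13  0.15] open 12.7 q [-0.14  0.07  1.87 -0.    1.2  -0.1 ]
theta -0.0007 rail z 78.1 mid [0.4 1.7] freeTip [  0.3 167.7] pinTip [   0.5 -138.3] Fy rack -12.83 Fx 0.1
```

View pics/s6.png

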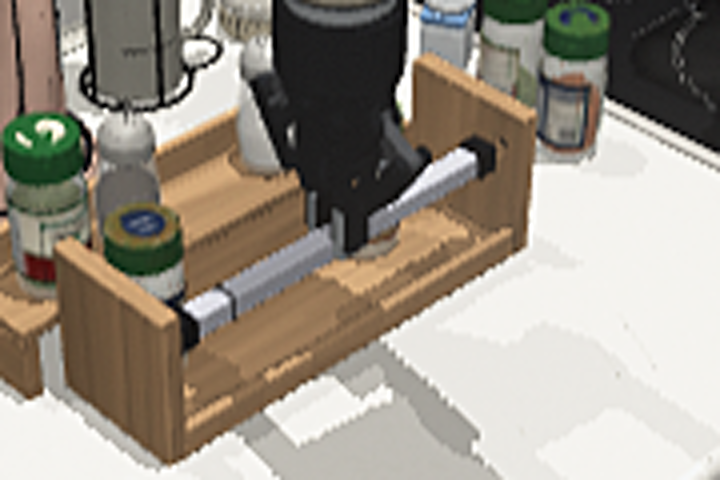

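View pics/t6.png

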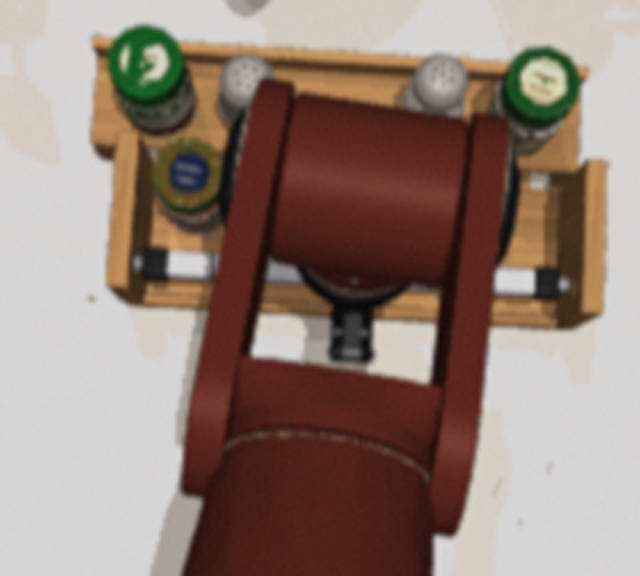

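Request:
{"name": "carry_out", "arguments": {"increments": [[[0.03,0,0.0],[0.0,-0.03,0],0]]}}

```text
t: 11.55
tool_pos: [0.5678, -0.0048, 0.2457]
tool_rot: [0.021, 1.57, -0.027]
contact_force: [-1.3, -11.4, -1.3]
opening: 0.0127
```

Request:
{"name": "carry_out", "arguments": {"increments": [[[0.03,0,0.0],[0.0,-0.05,0],0]]}}

```text
t: 11.65
tool_pos: [0.5678, -0.0074, 0.2458]
tool_rot: [0.019, 1.57, -0.028]
contact_force: [-0.8, -9.5, -1.2]
opening: 0.0127
```

```bash
python3 - <<'E'
from h import *
rs()
E
```

```text
t11.65 tcp [567.8  -7.4 245.8] jaw ang rad -0.03 xax [ 3.0e-04 -5.3e-03 -1.0e+00] jawz 0.0004 grasp [567.9  -8.2  90.8] F [-0.81 -9.5  -1.16] T [-1.53  0.25  0.16] open 12.7 q [-0.14  0.07  1.87 -0.01  1.2  -0.11]
theta -0.0018 rail z 78.3 mid [ 0.7 -3.9] freeTip [  0.4 162.1] pinTip [   1.  -143.9] Fy rack -9.52 Fx -0.51
```

Request:
{"name": "carry_out", "arguments": {"increments": [[[0.08,0,0.0],[-0.01,-0.05,0],0]]}}

```text
t: 11.75
tool_pos: [0.5677, -0.0097, 0.2459]
tool_rot: [0.022, 1.57, -0.024]
contact_force: [-1.3, -7.9, -2.5]
opening: 0.0125
```

Request:
{"name": "carry_out", "arguments": {"increments": [[[0.08,0,0.0],[-0.01,-0.05,0],0]]}}

```text
t: 11.85
tool_pos: [0.5676, -0.0119, 0.2459]
tool_rot: [0.026, 1.57, -0.02]
contact_force: [-0.0, -7.3, -3.0]
opening: 0.0125
```

```bash
python3 - <<'E'
from h import *
rs()
E
```

```text
t11.85 tcp [567.6 -11.9 245.9] jaw ang rad -0.0295 xax [ 3.0e-04  3.6e-03 -1.0e+00] jawz 0.0002 grasp [567.6 -11.4  90.9] F [-0.01 -7.34 -3.01] T [-1.45  0.07 -0.  ] open 12.5 q [-0.15  0.07  1.87  0.    1.2  -0.12]
theta -0.0023 rail z 78.4 mid [ 0.6 -6.9] freeTip [  0.2 159.1] pinTip [   0.9 -146.9] Fy rack -7.34 Fx 0.22
```

Request:
{"name": "carry_out", "arguments": {"increments": [[[0,0,0.0],[-0.01,-0.06,0],0]]}}

```text
t: 11.95
tool_pos: [0.5674, -0.014, 0.2458]
tool_rot: [0.025, 1.57, -0.022]
contact_force: [0.4, 2.5, -0.9]
opening: 0.0125
```

Request:
{"name": "carry_out", "arguments": {"increments": [[[0,0,0.0],[0,-0.05,0],0]]}}

```text
t: 12.05
tool_pos: [0.5674, -0.0145, 0.2458]
tool_rot: [0.028, 1.57, -0.02]
contact_force: [0.9, 7.1, -0.0]
opening: 0.0127
```

```bash
python3 - <<'E'
from h import *
rs()
im,d=get_image('scene'); cv2.imwrite('pics/s7.png',cv2.resize(im[150:270,190:370],(720,480),interpolation=cv2.INTER_CUBIC))
E
```

```text
t12.05 tcp [567.4 -14.5 245.8] jaw ang rad -0.0303 xax [ 6.0e-04  4.9e-03 -1.0e+00] jawz 0.0004 grasp [567.5 -13.8  90.8] F [ 0.95  7.08 -0.04] T [ 0.84 -0.    0.1 ] open 12.7 q [-0.16  0.07  1.87  0.01  1.2  -0.13]
theta -0.0015 rail z 78.3 mid [ 0.5 -9.3] freeTip [  0.3 156.7] pinTip [   0.7 -149.3] Fy rack 7.1 Fx 0.72
```

View pics/s7.png

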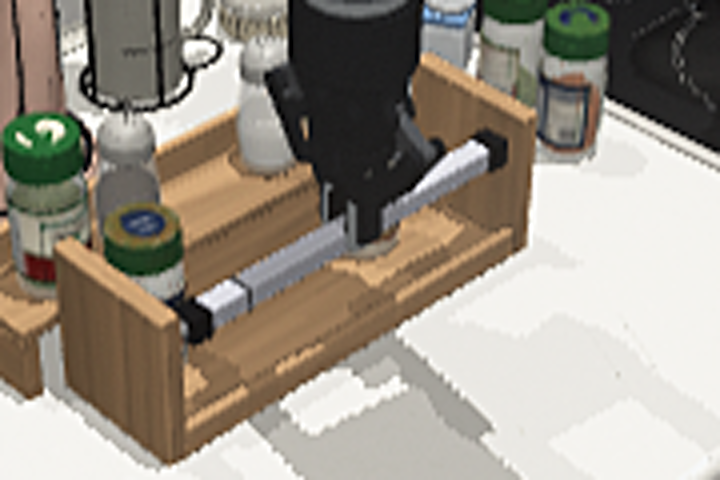

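Request:
{"name": "carry_out", "arguments": {"increments": [[[-0.03,0,0.0],[0,0.03,0],0],[[0,0,0],[0,0,0],0.25],[[0,0,0],[0,0,0],0.4],[[0,0,0],[0,0,0],0.5],[[0,0,0],[0,0,0],0.5]], "squeeze": 20}}

```text
t: 12.6
tool_pos: [0.5681, -0.0127, 0.2469]
tool_rot: [0.025, 1.568, -0.021]
contact_force: [-0.1, 0.6, -0.2]
opening: 0.0428
```

```bash
python3 - <<'E'
from h import *
rs()
im,d=get_image('scene'); cv2.imwrite('pics/s8.png',cv2.resize(im[150:270,190:370],(720,480),interpolation=cv2.INTER_CUBIC))
E
```

```text
t12.60 tcp [568.1 -12.7 246.9] jaw ang rad -0.0294 xax [ 0.003   0.0025 -1.    ] jawz 0.0029 grasp [568.5 -12.3  91.9] F [-0.07  0.65 -0.15] T [-0.   -0.01  0.02] open 42.8 q [-0.15  0.07  1.87  0.    1.2  -0.13]
theta -0.0024 rail z 79.4 mid [ 1.6 -7.9] freeTip [  1.2 158.1] pinTip [   1.9 -147.9] Fy rack 0.65 Fx -0.09
```

View pics/s8.png

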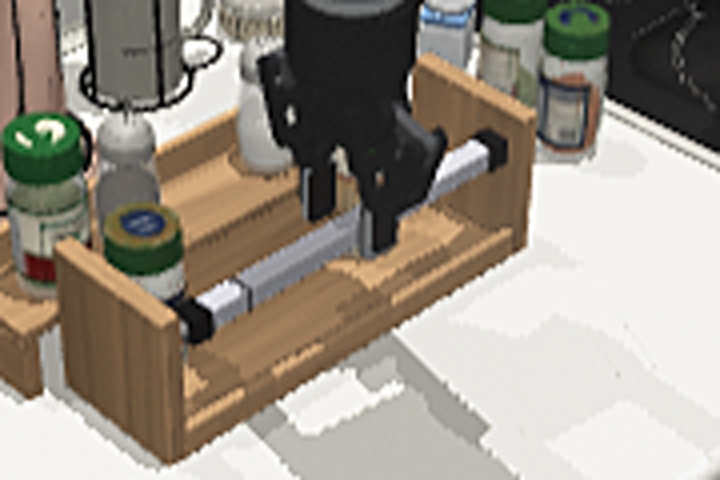

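The rail stays by itself and the fingers are clear. I'll lift straight up and back away.

Request:
{"name": "carry_out", "arguments": {"increments": [[[0,0,0],[0,0,0.4],0.5],[[0,0,0],[0,0,0.8],0.5],[[0,0,0],[0,0,1],0.5],[[0,0,0],[0,0,1],0.5],[[0,0,0],[0,0,1],0.5],[[0,0,0],[0,0,1],0.5],[[0,0,0],[0,0,1],0.5],[[0,0,0],[-0.5,0,0.5],0.5]]}}

```text
t: 13.45
tool_pos: [0.5575, -0.0126, 0.3946]
tool_rot: [0.025, 1.562, -0.021]
contact_force: [-0.2, 0.0, 0.2]
opening: 0.0426
```

Request:
{"name": "carry_out", "arguments": {"increments": [[[0,0,0],[-1,-0.5,0],0.5],[[0,0,0],[-1,-1,0],0.5],[[0,0,0],[-1,-1,0],0.5],[[0,0,0],[-1,-1,0],0.5],[[0,0,0],[-1,-1,0],0.5],[[0,0,0],[-1,-1,0],0.5],[[0,0,0],[-0.5,-0.5,0],0.5],[[0,0,0],[0,0,0],0.5]]}}

```text
t: 14.25
tool_pos: [0.4215, -0.1351, 0.4131]
tool_rot: [0.017, 1.539, -0.025]
contact_force: [0.4, 0.5, -0.7]
opening: 0.0427
```

```bash
python3 - <<'E'
from h import *
rs()
im,d=get_image('scene'); cv2.imwrite('pics/s9.png',cv2.resize(im[130:270,175:370],(780,560),interpolation=cv2.INTER_CUBIC))
im,d=get_image('top'); cv2.imwrite('pics/t9.png',cv2.resize(im[130:310,165:365],(640,576),interpolation=cv2.INTER_CUBIC)); np.save('t9.npy',d)
P=cloud('top',d).reshape(-1,3)*1000
t=P[(P[:,2]>80)&(P[:,2]<94)&(P[:,0]>550)&(P[:,0]<585)&(abs(P[:,1])<120)]
k=np.polyfit(t[:,1],t[:,0],1); print(len(t),k,np.median(t[:,2]), np.polyfit(t[:,1],t[:,2],1))
E
```

```text
t14.25 tcp [ 421.5 -135.1  413.1] jaw ang rad -0.0273 xax [ 0.0315 -0.0055 -0.9995] jawz 0.0317 grasp [ 426.4 -136.   258.1] F [ 0.37  0.53 -0.67] T [ 0.08  0.06 -0.01] open 42.7 q [-0.48 -0.42  2.01  0.01  1.52 -0.45]
theta -0.0045 rail z 245.6 mid [-136.2 -136.1] freeTip [-137.    29.9] pinTip [-135.6 -276.1] Fy rack 0.54 Fx 0.36
969 [2.70000380e-02 5.69414933e+02] 85.4149149140433 [-1.40175678e-03  8.54133555e+01]
```

View pics/s9.png

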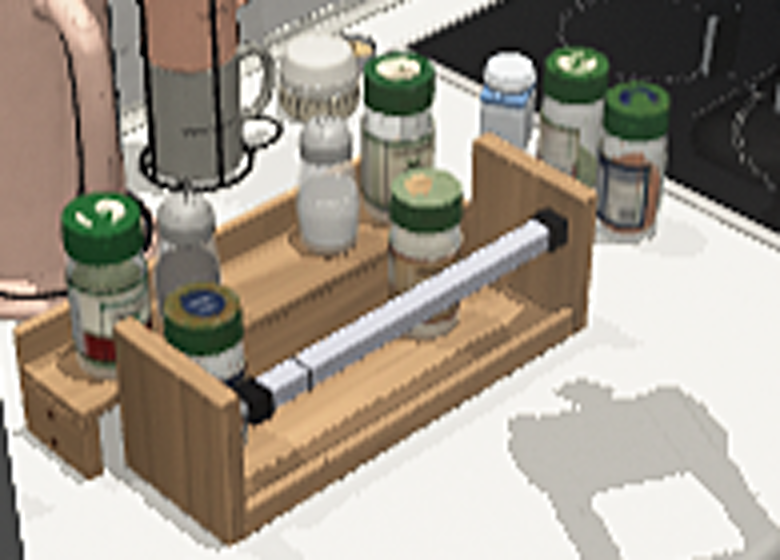

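View pics/t9.png

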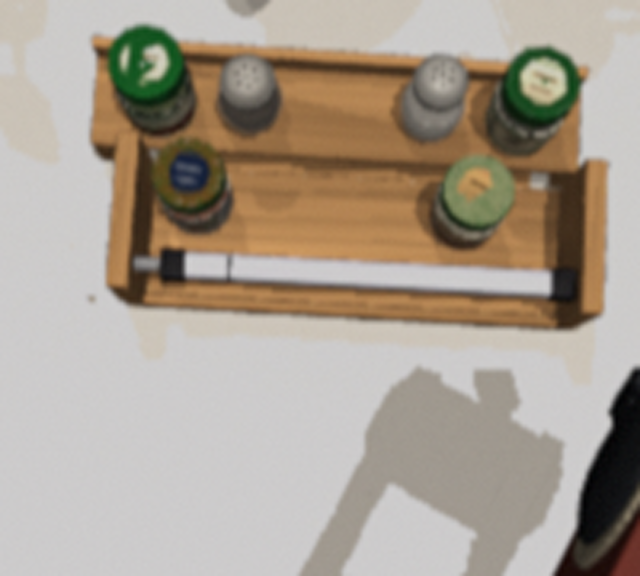

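```bash
python3 -c "
from station import *
print(finish_job())"
```

```text
the job is handed in; nothing more can be done
None
```

The retaining rail is back on the rack and stays there by itself. The job took about 14.4 s of the 46 s allowed and has been handed in.

**What I did:**
- I gripped the rail at its middle and seated the rod in the left socket, with the pin end angled out in front of the rack.
- I squeezed the rod in about 18–20 mm, swung the pin end in between the panels, then eased it right until the pin-end cap met the right panel.
- Then I opened the fingers and backed away.

**Last checks:**
- **Seating:** the pin-end cap sits flush on the right panel, and the rod spans the gap to the left panel. When the rail came home, the rod was pushed in about 8–9 mm by position; fitted should be 9 mm. The sockets themselves are hidden, so I judged the seating from position, force and pictures.
- **Alignment:** the rail is level, with its top at about z = 85 mm where 86 mm is expected. It lies along the socket line.
- **Bystanders:** all six jars and shakers stand where they were, and the arm was touching nothing.

**Deviations:**
- The squeeze briefly reached the rod's 20 mm stop, with about 16.5 N on the panels instead of the roughly 12–13 N needed. I backed it off straight away.
- The cap was pressed on the right panel with about 7 N before I let go.
- The cameras disagreed by about 2–4 mm on where the sockets were front to back. I used a middle value, and both ends went in without catching.

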